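Mix the loaded tube on the vortex mixer

ROBOT

A 6-joint arm with a two-finger parallel gripper is mounted at the origin on a cart in front of the work surface, level with it; the furniture and walls round the work are solid. World frame = base frame: x ahead of the robot, y to its left, z up, the work surface at z = 0. Lengths are in mm, angles in degrees, forces in N, time in s.
With the tool pointing down it reaches from about 375 to 975 mm from the base axis. Payload 3.8 kg.
Tool frame: the origin (TCP) lies on the centre line of the jaws, within the pads' length; the fingertips stand robot.nose_length ahead of it and the grasp point (between the pads) is the TCP (robot.nose_length is the distance from the TCP to the fingertips, in mm); z points along the fingers, y is the line along which they close (so a half turn about z gives the same grasp; the last joint's range is limited). The gripper opens to 85 mm and grips with 20 to 120 N. Pads are 22 mm wide; open, the fingers measure 114 mm over their backs; the gripper's body (76 mm by 85 mm) begins 54 mm behind the grasp point. The pads swing forward as they close: fully open they stand 13 mm farther back than shut.
Start: joints at [-65.999, 15.12, 91.902, -0, 72.978, -2.114], TCP at [297.116, -606.086, 250.28] pointing down, gripper open.
Joint ranges: [-150.88, 150.88], [-54.13, 125.18], [17.81, 147.31], [-75.09, 255.09], [0, 152.58], [-146.25, 146.25]. Speed limits (degrees/s): [147.25, 147.25, 180, 180, 180, 180].

INTERFACE

Orientations are given as a 3x3 rotation matrix whose columns are the frame's x, y, z axes.
In Python, from plant import robot gives the robot as it stands. The module is installed in compiled form; this text tells all that it offers.
- The arm moves only by the tool arm_command, never from a script. Its argument "motion" is a list that holds one entry, the list of rows, each a list of 7 numbers: the turn, a rotation vector about the tool's x, y, z in rad, then the shift along the tool's x, y, z in mm, then the opening, from 0 (shut) to 1 (fully open). A call has 1 to 8 rows; each row is the pose to reach, as a shift and turn from the pose commanded when the call began, along the tool's axes at that moment; what a row does not reach only later rows make up. A row lasts 1/10 s, in which the tool goes at most 50 mm and 8.59 degrees, less where a joint would pass 70% of its speed; a pose out of reach is approached as far as the arm can. A call with a gripper value outside its range is refused whole. The fingers move at their own pace and stop on an object; "newtons" is the grip in N (left out, the last holds). Time passes only in rows, so rows that repeat a pose let the fingers close. It gives the time, the measured TCP pose, the force, the opening and the grip force at its end, in the units of the state.
- robot.observe(): the state, without advancing time (a new reading comes with each control period).
- robot.snapshot(name): name is "scene" or "top" or "wrist"; returns a dict with "pixels" (384x512x3 uint8, blue, green, red), "range_z" (384x512 float32, mm along the optical axis (not along the pixel's ray), 0 where there is no reading), "fx", "fy", "cx", "cy" (pixels), "k1" (the pictures are not rectified: a ray, as slopes to the right and down, at radius r is drawn at 1 + k1 r^2 times it, then the intrinsics apply), "rvec" (rotation vector, rad) and "tvec" (3), from world to camera coordinates, as OpenCV has them; the wrist camera has in their place "tool_from_camera" (4x4, takes a point from camera to tool coordinates, whose origin is the TCP and whose axes are the flange's). Camera axes: x right, y down, z forward; pixel columns grow to the right and rows downward; lengths in mm; the calibration is good to about 2 mm. A picture is of the moment at which its call begins: read the wrist's pose just before it.
- robot.job_done(): hands the job in; it is judged then, once.
The state is a dict: "time_s": time; "qpos": joint angles; "qvel": joint speeds; "tau": joint torques, N m; "position": TCP position; "ee_rot": TCP orientation; "contact_force": force on the tool from outside, world axes, zero at the start; "wrist_torque": the same for the moment, N m; "width": opening from 0.0 (shut) to 1.0 (fully open); "grasp_force": force on a finger pad.
Only numpy, scipy, OpenCV 4.12 (cv2) and the standard library are available. Lean on these libraries where they do the work, as an engineer would, in place of code of your own. Each camera call takes 0.05 s, during which the arm holds its last target. There are 200 camera calls.

TASK

Two opaque white capped tubes stand alone in the back row of the rack and look alike: one was loaded with steel grinding beads, the other is the empty blank. Turn the speed dial of the vortex mixer to 6, then lift each of the two tubes in turn clear of the rack to feel which is the heavier, putting the lighter one back into its own place. Press the heavier one upright, tip down, gently into the mixer's sprung cup so that the cup goes clearly down, which starts the mixer (so not before its speed is set), and finish while still holding it pressed there in the gripper; leave everything else as it stands.

Things in the scene. Friction and masses are not known exactly. Their poses are not given: they have to be found in the camera images.
- tube_1_mid (a point): Centre, half-way up, of one of the two opaque white 50 ml screw-cap tubes: 115 mm tall, body 30 mm across, conical tip (lowest 15 mm), cap 35 mm across, the top 17 mm. z is its long axis, up to the cap. It stands loosely (1 mm of play) in the rack's cell at y = -34 mm. Either tube can be the loaded one: the loaded tube weighs 240 to 370 g, the blank 45 to 75 g.
- tube_2_mid (a point): The same point of the other, outwardly identical, opaque white tube, in the rack's cell at y = +69 mm, 103 mm from the first.
- tube_1_tip (a point): Lower end of the tip of the tube of tube_1_mid.
- tube_2_tip (a point): Lower end of the tip of the tube of tube_2_mid.
- rack: White wire-grid tube rack, fixed, 116 mm (its x, away from the robot) by 268 mm (its y), 70 mm high; origin under its centre on the worktop. The opaque tubes stand at x = 34 (the back row), y = -34 and y = 69 mm, on a floor 4 mm up, in cells 32 mm wide; cap tops 119 mm above the worktop. See-through bystander tubes of the same size, fixed, are at x = -34, y = -103, 0 and 103 mm.
- mixer: Vortex mixer, fixed to the worktop: white shell 172 mm (its x) by 124 mm (its y), flat top 62 mm high; origin under its centre on the worktop. Its speed dial is on the top at x = -47 mm (the front, towards the robot), its cup at x = +36 mm, both at y = 0.
- dial (a joint): Speed dial, rad; grows clockwise seen from above. Scale 0 to 10 as marks round it (long ones at 0, 5, 10), a click stop at each: mark n is the value 0.3 n, so 6 is 1.8. It stays where it is left (about 0.04 N m turns it). The nose of its bar grip points, in the mixer's frame, 1.5 rad minus this value counter-clockwise from +x: mark 5 lies towards the cup, mark 0 towards +y.
- dial_grip (a point): On the dial's vertical axis, half-way up its bar grip: a black upright bar 10 mm thick, 30 mm long, 20 mm high (10 mm above and below this point), lying along the nose direction given under dial, on a round skirt 42 mm across.
- cup (a joint): How far the cup is pressed down, m: 0 up, 0.010 at its lower stop. The spring takes about 2 N to start, 4 N at 4 mm and 7 N at the stop.
- cup_mouth (a point): Centre of the rim of the round black rubber cup, 112 mm above the worktop when up: a conical recess, open upwards, about 37 mm across at the rim, 15 mm deep, 17 mm across at its floor. This point goes down with the cup.
- tube_1: Tube of tube_1_mid; origin at its tip.
- tube_2: Tube of tube_2_mid; origin at its tip.
- timer: Small white kitchen-type timer, 64x64x19 mm, lying on the worktop; a bystander.
- marker: Marker pen, 135 mm long, 17 mm thick, lying on the worktop; a bystander.
- tape: Roll of label tape, 98 mm across, 25 mm high, lying on the worktop; a bystander.
- bottle: Capped reagent bottle, 86 mm across, 182 mm tall, standing behind the mixer; a bystander.

How it is judged:
By the outcome, as a careful person would: the job done as asked, in the order asked, and still so for the second after the job is handed in, while the arm keeps its last pose, push and grip.
It also fails if it takes over 59 s, if anything falls off the work surface, if the arm or the gripper's body presses on something with over 40 N, if the wrist force passes 120 N, or if a joint passes its speed limit or range.

## Working session

There is one attempt and no reset: what is moved stays moved. The work goes in short steps, Python scripts to look and compute and a tool call to move; the robot and the scene stay as the last step left them, time stands still between calls to the robot, and variables do not carry over. Pictures are saved under pics/ and viewed, at most 13 in all, crops included, and the job is handed in when it is done.

Besides the shell and the picture viewer there is one more tool, called after "Emit:" as name(argument=value, ...), one argument or row to a line, values as JSON. arm_command: Moves the arm, as the interface text tells. Its arguments: {"type":"object","properties":{"motion":{"type":"array"},"newtons":{"type":"number"}},"required":["motion"]}

```bash
mkdir -p pics
cat > h.py <<'E'
import numpy as np, cv2, pickle
from plant import robot
np.set_printoptions(precision=3,suppress=True)
def snap(n):
    o=robot.observe(); s=robot.snapshot(n); s['obs']=o
    pickle.dump(s,open(f'pics/{n}.pkl','wb')); cv2.imwrite(f'pics/{n}.png',s['pixels']); return s
def load(n): return pickle.load(open(f'pics/{n}.pkl','rb'))
def cam2w(s):
    if 'tool_from_camera' in s:
        T=np.eye(4);T[:3,:3]=np.array(s['obs']['ee_rot']);T[:3,3]=s['obs']['position']
        return T@np.array(s['tool_from_camera'])
    R=cv2.Rodrigues(np.array(s['rvec'],float).reshape(3,1))[0];T=np.eye(4);T[:3,:3]=R.T;T[:3,3]=-R.T@np.array(s['tvec']).ravel();return T
def ray(s,u,v):
    K=np.array([[s['fx'],0,s['cx']],[0,s['fy'],s['cy']],[0,0,1.]])
    p=cv2.undistortPoints(np.array([[[u,v]]],float),K,np.array([s['k1'],0,0,0.]))[0,0]
    return np.array([p[0],p[1],1.])
def onz(s,u,v,z):
    T=cam2w(s);d=T[:3,:3]@ray(s,u,v);o=T[:3,3];return o+d*(z-o[2])/d[2]
def deep(s,u,v):
    T=cam2w(s);return T[:3,:3]@(ray(s,u,v)*s['range_z'][int(round(v)),int(round(u))])+T[:3,3]
E
python3 - <<'E'
from h import *
a=snap('top');b=snap('scene')
cv2.imwrite('pics/a1.png',cv2.resize(a['pixels'],(800,600),interpolation=cv2.INTER_CUBIC))
o=robot.observe();print(o,robot.nose_length)
print(cam2w(a),cam2w(b))
E
```

```text
{'time_s': 0.1, 'qpos': array([-65.999,  15.167,  91.976,   0.   ,  72.978,  -2.116]), 'qvel': array([ 0.016, -0.035, -0.303,  0.052, -0.004,  0.051]), 'tau': array([  0.001, -51.671, -36.859,   0.   ,   0.006,  -0.   ]), 'position': array([ 296.861, -605.504,  249.043]), 'ee_rot': array([[ 0.898,  0.44 , -0.001],
       [ 0.44 , -0.898,  0.002],
       [ 0.   , -0.002, -1.   ]]), 'contact_force': array([-0.44 ,  0.217,  0.474]), 'wrist_torque': array([ 0.017, -0.062,  0.005]), 'grasp_force': 0.0, 'width': 1.0019824218946634} 19.0
[[  -0.069   -0.972    0.225  320.585]
 [  -0.998    0.067   -0.018   88.913]
 [   0.002   -0.226   -0.974 1058.17 ]
 [   0.       0.       0.       1.   ]] [[   0.513   -0.644    0.568 -208.038]
 [  -0.858   -0.378    0.347 -366.059]
 [  -0.009   -0.665   -0.746 1063.762]
 [   0.       0.       0.       1.   ]]
```

View pics/a1.png

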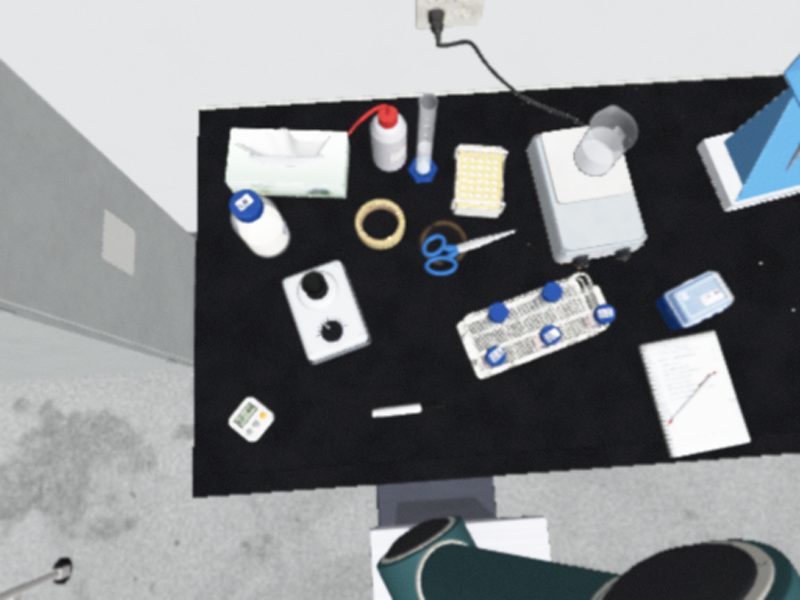

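View pics/scene.png

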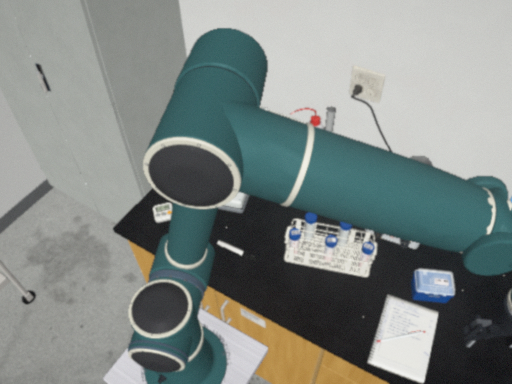

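The top view shows the mixer at about (325,311) on the 800-px picture, with its cup at (314,284) and dial at (331,330). The two opaque tube caps are at (498,312), which is tube 2, and (552,291), which is tube 1. The front-row caps are at (495,355), (550,335) and (604,313).

Run:
```python
from h import *
a=load('top');k=.64
for n,u,v,z in [('t2',498,312,119),('t1',552,291,119),('f103',495,355,119),('f0',550,335,119),('f-103',604,313,119),('cup',314,284,112),('dial',331,330,80)]:
    print(n,onz(a,u*k,v*k,z),deep(a,u*k,v*k))
c=a['pixels'][155:245,170:400]
cv2.imwrite('pics/a2.png',cv2.resize(c,None,fx=3.4,fy=3.4,interpolation=cv2.INTER_CUBIC))
c=a['pixels'][160:240,175:245]
cv2.imwrite('pics/a3.png',cv2.resize(c,None,fx=7,fy=7,interpolation=cv2.INTER_CUBIC))
```

```text
t2 [506.164 -92.778 119.   ] [505.837 -92.458 120.655]
t1 [ 537.005 -191.251  119.   ] [ 536.914 -191.133  119.395]
f103 [432.017 -79.549 119.   ] [431.886 -79.35  120.104]
f0 [ 459.791 -177.637  119.   ] [ 459.788 -177.63   119.021]
f-103 [ 491.678 -276.267  119.   ] [ 491.805 -276.538  118.301]
cup [580.312 224.92  112.   ] [585.511 227.642  93.061]
dial [501.754 201.991  80.   ] [500.168 201.001  88.562]
```

View pics/a3.png

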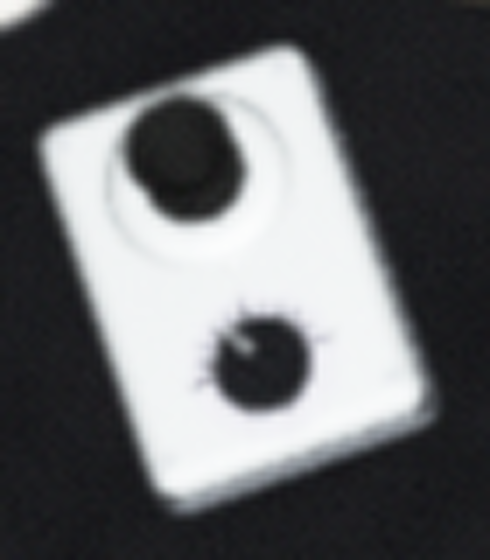

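The cup rim is near (185,145) in this crop and the dial centre near (262,362). The white nose mark at about (240,340) is turned roughly 25° counter-clockwise from the cup direction, so the dial reads about 3–4. Next I move over the mixer for a closer look.

```bash
cat >> h.py <<'E'
from scipy.spatial.transform import Rotation as Ro
def plan(p,yaw):
    "tool shift and turn from now to world p with tool x at yaw deg, pointing down"
    o=robot.observe();R=np.array(o['ee_rot']);c,s=np.cos(np.radians(yaw)),np.sin(np.radians(yaw))
    G=np.array([[c,s,0],[s,-c,0],[0,0,-1.]])
    print('t',round(o['time_s'],2),'pos',o['position'],'turn',Ro.from_matrix(R.T@G).as_rotvec(),'shift',R.T@(np.array(p)-o['position']),'F',o['contact_force'],'w',round(o['width'],3),'g',round(o['grasp_force'],1))
E
python3 - <<'E'
from h import *
plan([500,202,250],26)
s=snap('wrist');print(s['tool_from_camera'],s['fx'],s['cx'],s['cy'])
E
```

```text
t 0.1 pos [ 296.861 -605.504  249.043] turn [-0.002 -0.     0.002] shift [ 537.862 -635.636    0.418] F [-0.44   0.217  0.474] w 1.002 g 0.0
[[  -0.      -0.947   -0.32    82.253]
 [   1.      -0.      -0.      -0.187]
 [   0.      -0.32     0.947 -124.498]
 [   0.       0.       0.       1.   ]] 271.26780160386295 257.2653126102611 192.33315070104152
```

Emit:
arm_command(
  motion=[
    [[0,0,0,32,-38,0,1],[0,0,0,64,-76,0,1],[0,0,0,96,-114,0,1],[0,0,0,128,-152,0,1],[0,0,0,160,-190,0,1],[0,0,0,192,-228,0,1],[0,0,0,224,-266,0,1],[0,0,0,256,-304,0,1]],
  ],
)

```text
time_s: 0.95
position: [393.0, -218.4, 250.1]
ee_rot: [[0.898, 0.44, 0.0], [0.44, -0.898, 0.0], [0.0, 0.0, -1.0]]
contact_force: [1.5, -0.1, -0.1]
width: 1.003
grasp_force: 0.0
```

Emit:
arm_command(
  motion=[
    [[0,0,-0.04,36,-41,0,1],[0,0,-0.08,68,-80,0,1],[0,0,-0.12,100,-118,0,1],[0,0,-0.16,132,-156,0,1],[0,0,-0.2,164,-194,0,1],[0,0,-0.24,196,-232,0,1],[0,0,-0.27,228,-270,0,1],[0,0,-0.3,260,-308,0,1]],
  ],
)

```text
time_s: 1.75
position: [490.2, 169.7, 250.2]
ee_rot: [[0.727, 0.687, 0.0], [0.687, -0.727, -0.0], [0.0, 0.0, -1.0]]
contact_force: [0.6, -1.2, 0.6]
width: 1.001
grasp_force: 0.0
```

Run:
```python
from h import *
plan([500,202,250],43)
s=snap('wrist')
cv2.imwrite('pics/w1.png',cv2.resize(s['pixels'],(800,600),interpolation=cv2.INTER_CUBIC))
```

```text
t 1.75 pos [490.172 169.719 250.207] turn [ 0.    -0.     0.007] shift [ 29.322 -16.7     0.203] F [ 0.625 -1.196  0.639] w 1.001 g 0.0
```

View pics/w1.png

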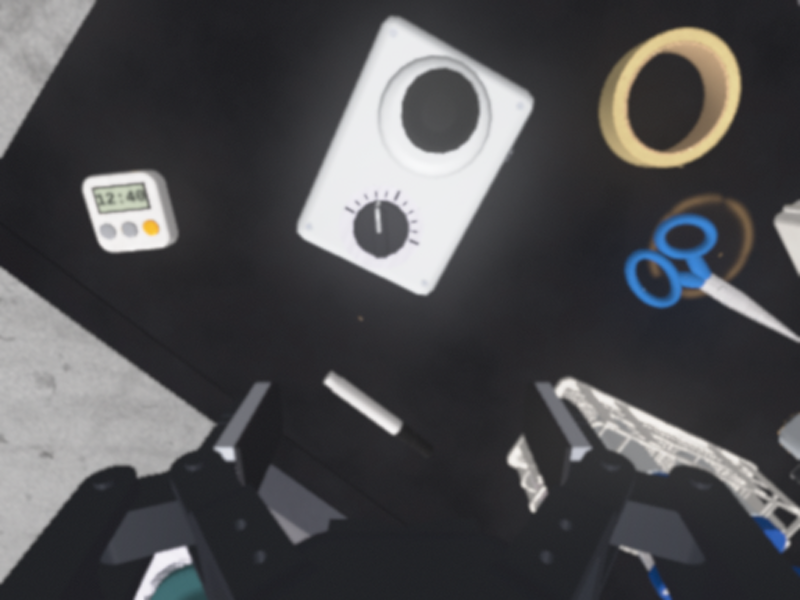

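The wrist view shows the dial skirt at (381,229), with its nose mark pointing slightly left of straight up, towards (377,207). The cup rim is at (441,110). Next I measure the angles on an enlarged crop.

Run:
```python
from h import *
s=load('wrist')
c=s['pixels'][30:175,200:330]
cv2.imwrite('pics/w2.png',cv2.resize(c,None,fx=4,fy=4,interpolation=cv2.INTER_CUBIC))
```

```text
(no output)
```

View pics/w2.png

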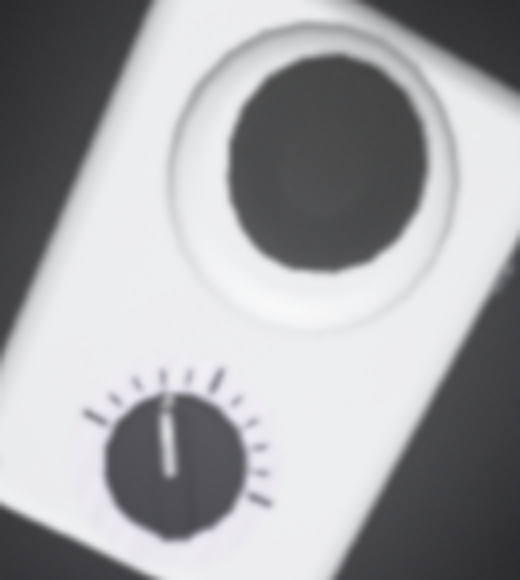

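The crop shows the nose pointing at mark 3. Mark 0 is at (95,415), mark 5 at (217,380), mark 10 at (262,500) and mark 3 at (164,377). The cup rim is centred on (328,162).

Run:
```python
from h import *
s=load('wrist')
f=lambda u,v,z:onz(s,200+(u-1.5)/4,30+(v-1.5)/4,z)
m0,m5,m10=f(95,415,62),f(217,380,62),f(262,500,62)
m=(m0+m10)/2; d=m0-m10; yaw=np.degrees(np.arctan2(d[1],d[0]))-90
print(m0,m5,m10,'mid',m,'yaw',yaw, 'skirt',f(176,467,66),f(176,467,75))
cup=f(328,162,112);print('cup',cup,'yaw cup',np.degrees(np.arctan2(*(cup-m)[1::-1])), np.linalg.norm((cup-m)[:2]))
a,b=f(165,400,80),f(171,475,80);d=a-b;print('nose',a,b,np.degrees(np.arctan2(d[1],d[0])))
print([deep(s,200+u/4,30+v/4) for u,v in[(168,440),(205,470),(130,460),(172,440),(300,350),(328,162)]])
e=f(205,0,62)
p=np.array([m[0],m[1],90]);plan(p,17+34)
```

```text
[497.955 230.382  62.   ] [528.787 211.84   62.   ] [512.962 179.061  62.   ] mid [505.459 204.722  62.   ] yaw 16.300367433624345 skirt [503.46  203.994  66.   ] [504.811 204.648  75.   ]
cup [583.723 228.674 112.   ] yaw cup 17.016311799150635 81.84770324401015
nose [516.701 219.189  80.   ] [503.025 204.531  80.   ] 46.983849821733116
[array([510.546, 211.355,  88.197]), array([508.985, 197.184,  69.788]), array([496.704, 214.404,  70.394]), array([511.426, 210.66 ,  89.392]), array([550.625, 200.021,  61.805]), array([585.461, 228.303,  98.626])]
t 1.8 pos [491.67  176.527 250.342] turn [-0.003 -0.006 -0.129] shift [ 28.497 -10.356 160.547] F [2.884 4.83  0.181] w 1.003 g 0.0
```

Emit:
arm_command(
  motion=[
    [[0,0,-0.06,16,-8,40,0.7],[0,0,-0.13,32,-15,80,0.6],[0,0,-0.13,32,-15,115,0.6],[0,0,-0.13,32,-15,120,0.6],[0,0,-0.13,32,-15,120,0.6]],
  ],
  newtons=30,
)

```text
time_s: 2.3
position: [502.0, 199.8, 129.0]
ee_rot: [[0.633, 0.774, -0.004], [0.774, -0.633, -0.001], [-0.003, -0.002, -1.0]]
contact_force: [0.3, -0.2, 1.3]
width: 0.603
grasp_force: 0.0
```

Run:
```python
from h import *
plan([503.5,203.5,93],51)
s=snap('wrist')
cv2.imwrite('pics/w3.png',cv2.resize(s['pixels'],(800,600),interpolation=cv2.INTER_CUBIC))
plan([503.5,203.5,93],51)
```

```text
t 2.3 pos [502.045 199.777 129.031] turn [-0.002  0.003 -0.005] shift [ 3.921 -1.161 36.021] F [ 0.321 -0.188  1.299] w 0.603 g 0.0
t 2.35 pos [503.586 200.164 130.95 ] turn [ 0.    -0.    -0.005] shift [ 2.527 -2.183 37.95 ] F [ 0.106  0.016 -0.329] w 0.6 g 0.0
```

View pics/w3.png

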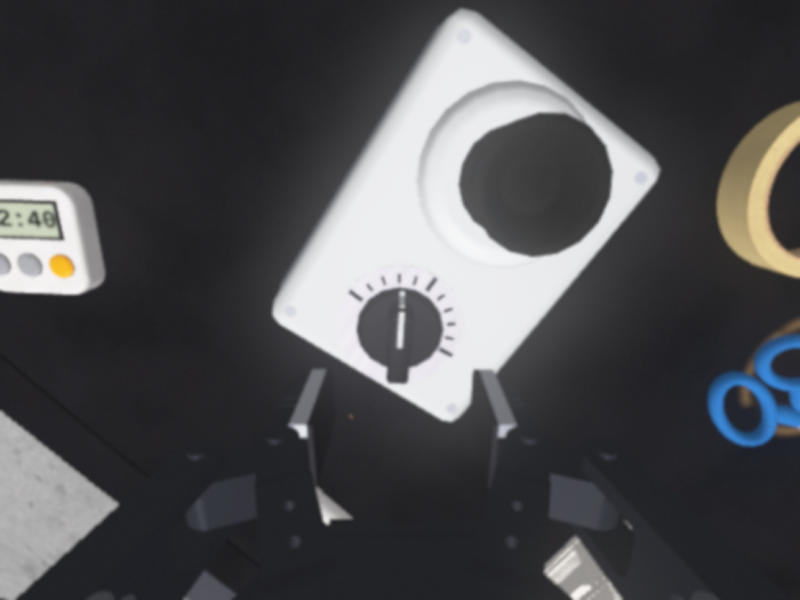

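The bar now runs straight up the picture at x≈400, with its nose at mark 3 (400,278), and it is centred between the fingers. The cup rim is centred at about (536,183), mark 0 at (356,296) and mark 10 at (446,352).

Run:
```python
from h import *
s=load('wrist');k=.64
m=(onz(s,356*k,296*k,62)+onz(s,446*k,352*k,62))/2
print(m,onz(s,536*k,183.5*k,112),onz(s,401*k,293*k,89),onz(s,397*k,384*k,75))
plan([503.5,203.5,93],51)
```

```text
[504.948 203.941  62.   ] [582.431 230.233 112.   ] [520.397 223.404  89.   ] [487.144 185.908  75.   ]
t 2.35 pos [503.586 200.164 130.95 ] turn [ 0.    -0.    -0.005] shift [ 2.527 -2.183 37.95 ] F [ 0.106  0.016 -0.329] w 0.6 g 0.0
```

Emit:
arm_command(
  motion=[
    [[0,0,0,2,-2,25,0.4],[0,0,0,2,-2,37,0.3],[0,0,0,2,-2,38,0],[0,0,0,2,-2,38,0],[0,0,0,2,-2,38,0],[0,0,0,2,-2,38,0]],
  ],
  newtons=30,
)

```text
time_s: 2.95
position: [502.6, 202.8, 92.5]
ee_rot: [[0.633, 0.774, -0.001], [0.774, -0.633, -0.001], [-0.001, -0.0, -1.0]]
contact_force: [-1.6, -1.6, -2.9]
width: 0.108
grasp_force: 33.3
```

Emit:
arm_command(
  motion=[
    [[0,0,0.12,0,0,0,0],[0,0,0.25,0,0,0,0],[0,0,0.38,0,0,0,0],[0,0,0.51,0,0,0,0],[0,0,0.64,0,0,0,0],[0,0,0.77,0,0,0,0],[0,0,0.89,0,0,0,0],[0,0,0.9,0,0,0,0]],
  ],
)

```text
time_s: 3.75
position: [502.0, 204.2, 92.5]
ee_rot: [[1.0, -0.018, -0.002], [-0.018, -1.0, 0.002], [-0.002, -0.002, -1.0]]
contact_force: [-4.5, 3.1, -2.4]
width: 0.105
grasp_force: 33.4
```

Emit:
arm_command(
  motion=[
    [[0,0,0,0,0,0,0],[0,0,0,0,0,0,0.5],[0,0,0,0,0,0,0.5],[0,0,0,0,0,-30,0.6],[0,0,0,0,0,-60,0.7],[0,0,0,0,0,-60,0.8]],
  ],
)

```text
time_s: 4.35
position: [507.5, 204.6, 158.3]
ee_rot: [[1.0, -0.014, 0.011], [-0.014, -1.0, 0.004], [0.011, -0.004, -1.0]]
contact_force: [1.1, 0.0, -0.1]
width: 0.797
grasp_force: 0.0
```

Run:
```python
from h import *
plan([500,202,250],17)
s=snap('wrist')
c=s['pixels'][130:270,190:330]
cv2.imwrite('pics/w4.png',cv2.resize(c,None,fx=4,fy=4,interpolation=cv2.INTER_CUBIC))
```

```text
t 4.35 pos [507.508 204.586 158.323] turn [-0.002 -0.011 -0.311] shift [ -6.469   2.349 -91.763] F [ 1.079  0.009 -0.109] w 0.797 g 0.0
```

View pics/w4.png

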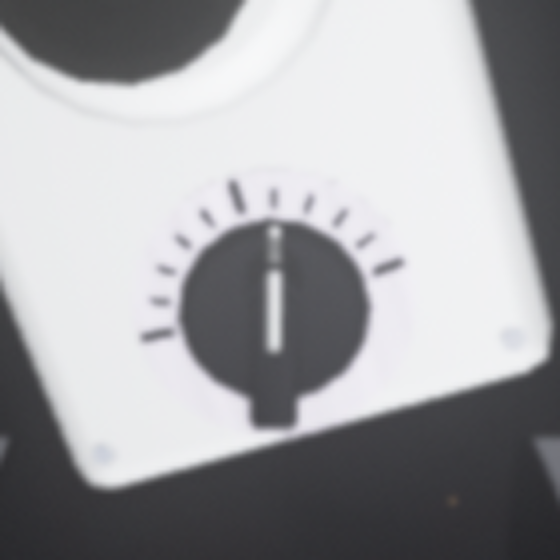

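The dial nose now points at mark 6, the first short mark after the long 5 at (237,195) in the crop. Next I move over the tubes.

Emit:
arm_command(
  motion=[
    [[0,0,-0.05,-1,40,-20,1],[0,0,-0.1,-2,88,-40,1],[0,0,-0.15,-3,136,-47,1],[0,0,-0.2,-4,184,-47,0.8],[0,0,-0.25,-4,232,-47,0.8],[0,0,-0.31,-4,280,-47,0.8],[0,0,-0.31,-4,298,-47,0.8],[0,0,-0.31,-4,300,-47,0.8]],
  ],
)

```text
time_s: 5.2
position: [494.4, -99.2, 198.7]
ee_rot: [[0.958, 0.288, -0.0], [0.288, -0.958, -0.001], [-0.001, 0.0, -1.0]]
contact_force: [0.2, -0.5, 0.0]
width: 0.803
grasp_force: 0.0
```

Emit:
arm_command(
  motion=[
    [[0,0,0,0,0,0,0.8],[0,0,0,0,0,0,0.8]],
  ],
)

```text
time_s: 5.4
position: [494.6, -95.8, 198.8]
ee_rot: [[0.956, 0.292, -0.001], [0.292, -0.956, 0.001], [-0.0, -0.001, -1.0]]
contact_force: [0.1, -0.3, 0.1]
width: 0.799
grasp_force: 0.0
```

Run:
```python
from h import *
plan([506,-93,112],17)
s=snap('wrist')
cv2.imwrite('pics/w5.png',cv2.resize(s['pixels'],(800,600),interpolation=cv2.INTER_CUBIC))
```

```text
t 5.4 pos [494.577 -95.776 198.818] turn [-0.001  0.    -0.   ] shift [11.775  0.749 86.813] F [ 0.142 -0.339  0.147] w 0.799 g 0.0
```

View pics/w5.png

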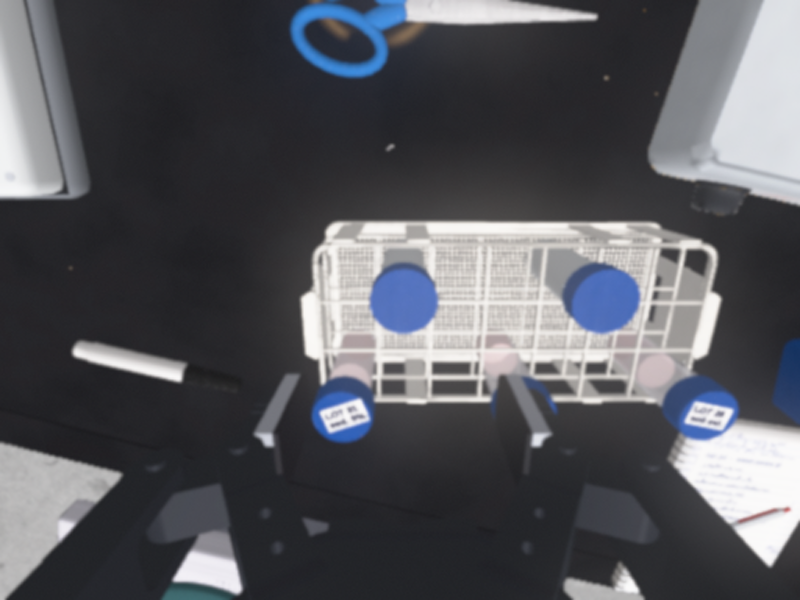

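Both opaque tubes are in the back row. Tube 2's cap top is centred at about (404,304) and tube 1's at (604,302). The fingers are parallel to the rack.

Run:
```python
from h import *
s=load('wrist');k=.64
a=onz(s,404*k,304*k,119);b=onz(s,604*k,302*k,119);d=a-b
print(a,b,np.linalg.norm(d),np.degrees(np.arctan2(d[1],d[0]))-90)
print(deep(s,404*k,304*k),deep(s,604*k,302*k))
plan([a[0],a[1],111],17)
```

```text
[505.577 -93.183 119.   ] [ 536.505 -190.736  119.   ] 102.33792804989216 17.59058209878407
[506.128 -93.008 120.663] [ 536.635 -190.316  119.721]
t 5.45 pos [494.679 -95.549 198.931] turn [-0.001  0.     0.   ] shift [11.142  0.982 87.927] F [-0.489 -0.336 -0.401] w 0.802 g 0.0
```

Emit:
arm_command(
  motion=[
    [[0,0,0,11,1,40,0.8],[0,0,0,11,1,80,0.7],[0,0,0,11,1,88,0.6],[0,0,0,11,1,88,0.3],[0,0,0,11,1,88,0.2],[0,0,0,11,1,88,0.2],[0,0,0,11,1,88,0.2]],
  ],
  newtons=50,
)

```text
time_s: 6.15
position: [506.8, -94.7, 113.2]
ee_rot: [[0.957, 0.292, 0.003], [0.292, -0.957, -0.001], [0.003, 0.002, -1.0]]
contact_force: [0.2, -0.8, -0.4]
width: 0.391
grasp_force: 49.6
```

Run:
```python
from h import *
plan([506,-93,111],17)
```

```text
t 6.15 pos [506.829 -94.666 113.181] turn [ 0.002 -0.003 -0.001] shift [-0.314 -1.839  2.177] F [ 0.235 -0.802 -0.352] w 0.391 g 49.6
```

Emit:
arm_command(
  motion=[
    [[0,0,0,0,0,-15,0.2],[0,0,0,0,0,-40,0.2],[0,0,0,0,0,-65,0.2],[0,0,0,0,0,-85,0.2],[0,0,0,0,0,-90,0.2],[0,0,0,0,0,-90,0.2],[0,0,0,0,0,-90,0.2],[0,0,0,0,0,-90,0.2]],
  ],
)

```text
time_s: 6.95
position: [504.6, -94.2, 199.8]
ee_rot: [[0.957, 0.291, -0.002], [0.291, -0.957, 0.001], [-0.002, -0.001, -1.0]]
contact_force: [-0.0, 0.6, -1.1]
width: 0.391
grasp_force: 49.7
```

Emit:
arm_command(
  motion=[
    [[0,0,0,0,0,0,0.2],[0,0,0,0,0,0,0.2]],
  ],
)

```text
time_s: 7.15
position: [505.1, -94.3, 200.3]
ee_rot: [[0.957, 0.291, -0.002], [0.291, -0.957, 0.0], [-0.001, -0.001, -1.0]]
contact_force: [1.4, -0.3, -1.1]
width: 0.386
grasp_force: 49.7
```

Emit:
arm_command(
  motion=[
    [[0,0,0,0,0,0,0.2]],
  ],
)

```text
time_s: 7.25
position: [505.3, -94.3, 200.7]
ee_rot: [[0.957, 0.291, -0.001], [0.291, -0.957, 0.0], [-0.001, -0.0, -1.0]]
contact_force: [0.2, -0.5, -0.6]
width: 0.394
grasp_force: 49.7
```

Emit:
arm_command(
  motion=[
    [[0,0,0,0,0,0,0.2]],
  ],
)

```text
time_s: 7.35
position: [505.5, -94.4, 201.0]
ee_rot: [[0.957, 0.292, -0.0], [0.292, -0.957, 0.0], [-0.0, -0.0, -1.0]]
contact_force: [1.1, -1.1, -0.8]
width: 0.388
grasp_force: 49.7
```

Tube 2 reads about 0.8 N, so it is the light blank. I put it back along the same path.

Emit:
arm_command(
  motion=[
    [[0,0,0,0,0,20,0.2],[0,0,0,0,0,45,0.2],[0,0,0,0,0,68,0.2],[0,0,0,0,0,84,0.2],[0,0,0,0,0,89,0.2],[0,0,0,0,0,89.5,0.2],[0,0,0,0,0,89.5,0.2]],
  ],
)

```text
time_s: 8.05
position: [506.2, -94.6, 112.6]
ee_rot: [[0.957, 0.292, 0.001], [0.292, -0.957, -0.0], [0.001, 0.001, -1.0]]
contact_force: [-0.0, 0.2, -0.8]
width: 0.388
grasp_force: 53.3
```

Emit:
arm_command(
  motion=[
    [[0,0,0,0,0,0,0.6],[0,0,0,0,0,0,0.75],[0,0,0,0,0,0,0.75],[0,0,0,0,0,-30,0.75],[0,0,0,0,0,-75,0.75],[0,0,0,0,0,-85,0.75],[0,0,0,0,0,-88,0.75]],
  ],
)

```text
time_s: 8.75
position: [507.3, -94.8, 202.7]
ee_rot: [[0.957, 0.292, 0.005], [0.292, -0.957, -0.001], [0.005, 0.003, -1.0]]
contact_force: [0.1, -0.6, 0.4]
width: 0.749
grasp_force: 0.0
```

Run:
```python
from h import *
plan([536.5,-190.7,111],17)
s=snap('wrist')
cv2.imwrite('pics/w6.png',cv2.resize(s['pixels'],(800,600),interpolation=cv2.INTER_CUBIC))
```

```text
t 8.75 pos [507.334 -94.816 202.67 ] turn [ 0.003 -0.005 -0.001] shift [-0.491 99.966 91.948] F [ 0.066 -0.639  0.41 ] w 0.749 g 0.0
```

View pics/w6.png

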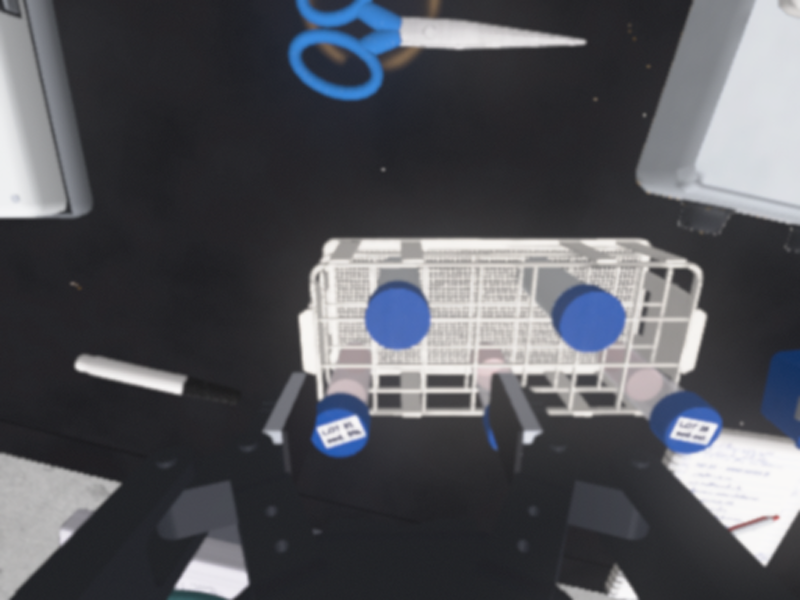

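Tube 2 stands upright in its cell again, with its cap at (398,318). Now tube 1.

Emit:
arm_command(
  motion=[
    [[0,0,0,0,40,0,0.75],[0,0,0,1,80,0,0.75],[0,0,0,1,100,5,0.75],[0,0,0,1,100,30,0.75],[0,0,0,1,100,70,0.75],[0,0,0,1,100,89,0.75],[0,0,0,1,100,89,0.6],[0,0,0,1,100,89,0.3]],
  ],
  newtons=60,
)

```text
time_s: 9.6
position: [534.7, -189.2, 109.5]
ee_rot: [[0.957, 0.291, -0.003], [0.291, -0.957, 0.001], [-0.002, -0.002, -1.0]]
contact_force: [-0.5, -0.1, -0.6]
width: 0.441
grasp_force: 0.1
```

Emit:
arm_command(
  motion=[
    [[0,0,0,0,0,0,0.2],[0,0,0,0,0,0,0.2],[0,0,0,0,0,0,0.2]],
  ],
)

```text
time_s: 9.9
position: [536.1, -189.8, 111.6]
ee_rot: [[0.957, 0.292, 0.001], [0.292, -0.957, -0.0], [0.001, 0.001, -1.0]]
contact_force: [-0.1, 0.5, -3.5]
width: 0.385
grasp_force: 59.9
```

Emit:
arm_command(
  motion=[
    [[0,0,0,0,0,-15,0.2],[0,0,0,0,0,-40,0.2],[0,0,0,0,0,-65,0.2],[0,0,0,0,0,-90,0.2],[0,0,0,0,0,-110,0.2],[0,0,0,0,0,-115,0.2],[0,0,0,0,0,-115,0.2],[0,0,0,0,0,-115,0.2]],
  ],
)

```text
time_s: 10.7
position: [535.0, -189.5, 225.0]
ee_rot: [[0.957, 0.292, -0.001], [0.292, -0.957, 0.001], [-0.001, -0.001, -1.0]]
contact_force: [-0.3, -0.5, -3.9]
width: 0.389
grasp_force: 60.3
```

Emit:
arm_command(
  motion=[
    [[0,0,0,0,0,0,0.2],[0,0,0,0,0,0,0.2]],
  ],
)

```text
time_s: 10.9
position: [534.9, -189.4, 224.2]
ee_rot: [[0.957, 0.291, -0.003], [0.291, -0.957, 0.001], [-0.002, -0.002, -1.0]]
contact_force: [1.0, 0.5, -2.6]
width: 0.382
grasp_force: 60.3
```

Tube 1 reads about 3.2 N, so it is the heavy one. I carry it to the cup.

Emit:
arm_command(
  motion=[
    [[0,0,0,0,0,-30,0.2],[0,0,0,10,-23,-35,0.2],[0,0,0,27,-62,-35,0.2],[0,0,0,45,-104,-35,0.2],[0,0,0,63,-146,-35,0.2],[0,0,0,81,-188,-35,0.2],[0,0,0,99,-230,-35,0.2],[0,0,0,117,-270,-35,0.2]],
  ],
)

```text
time_s: 11.7
position: [568.4, 104.5, 259.9]
ee_rot: [[0.957, 0.292, -0.001], [0.292, -0.957, -0.0], [-0.001, -0.0, -1.0]]
contact_force: [0.3, -0.5, -2.6]
width: 0.387
grasp_force: 60.9
```

Emit:
arm_command(
  motion=[
    [[0,0,0,17,-40,0,0.2],[0,0,0,32,-75,0,0.2],[0,0,0,42,-98,0,0.2],[0,0,0,48,-112,0,0.2],[0,0,0,50,-116,5,0.2],[0,0,0,50,-116,10,0.2],[0,0,0,50,-116,10,0.2],[0,0,0,50,-116,10,0.2]],
  ],
)

```text
time_s: 12.5
position: [582.7, 226.6, 250.2]
ee_rot: [[0.957, 0.29, -0.001], [0.29, -0.957, -0.001], [-0.001, 0.0, -1.0]]
contact_force: [0.2, -0.1, -3.0]
width: 0.386
grasp_force: 61.0
```

Run:
```python
from h import *
plan([583,228.3,205],17)
s=snap('wrist');
cv2.imwrite('pics/w7.png',cv2.resize(s['pixels'],(800,600),interpolation=cv2.INTER_CUBIC))
plan([583,228.3,205],17)
```

```text
t 12.5 pos [582.697 226.619 250.18 ] turn [ 0.     0.001 -0.003] shift [ 0.836 -1.542 45.178] F [ 0.196 -0.105 -2.998] w 0.386 g 61.0
t 12.55 pos [582.895 226.801 250.611] turn [ 0.     0.001 -0.002] shift [ 0.56  -1.418 45.61 ] F [-0.384  0.087 -2.917] w 0.39 g 61.0
```

View pics/w7.png

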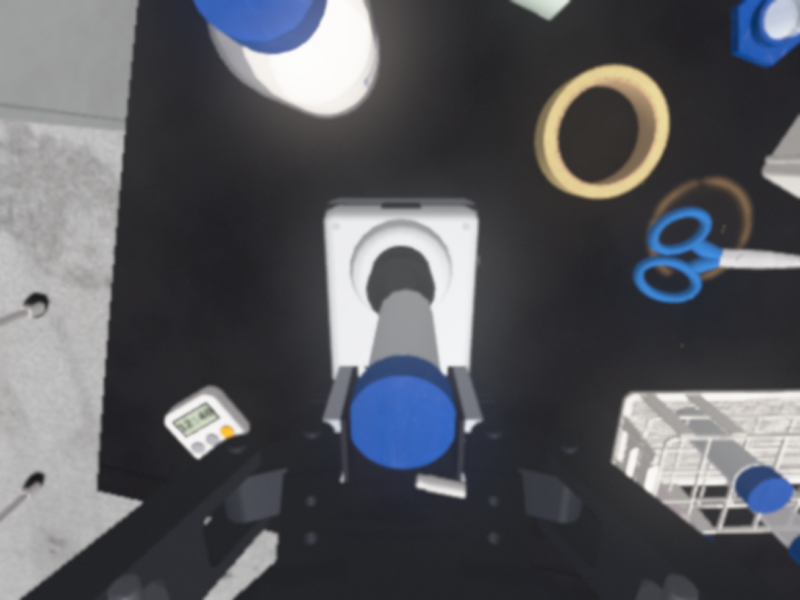

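The tube hangs upright above the cup. The cup's visible edge is centred near x=400 px and the tube near 404, which matches the 1.5 mm correction. I descend gently.

Emit:
arm_command(
  motion=[
    [[0,0,0,0.5,-1.5,10,0.2],[0,0,0,0.5,-1.5,22,0.2],[0,0,0,0.5,-1.5,32,0.2],[0,0,0,0.5,-1.5,38,0.2],[0,0,0,0.5,-1.5,41,0.2],[0,0,0,0.5,-1.5,42,0.2],[0,0,0,0.5,-1.5,42,0.2]],
  ],
)

```text
time_s: 13.25
position: [583.1, 229.8, 208.9]
ee_rot: [[0.957, 0.292, 0.0], [0.292, -0.957, 0.0], [0.0, 0.0, -1.0]]
contact_force: [-1.1, 0.8, -3.3]
width: 0.386
grasp_force: 61.0
```

Emit:
arm_command(
  motion=[
    [[0,0,0,0,0,1,0.2],[0,0,0,0,0,2,0.2],[0,0,0,0,0,3,0.2],[0,0,0,0,0,3,0.2]],
  ],
)

```text
time_s: 13.65
position: [582.9, 229.7, 205.7]
ee_rot: [[0.957, 0.292, -0.0], [0.292, -0.957, -0.0], [-0.0, 0.0, -1.0]]
contact_force: [0.5, -0.0, -4.1]
width: 0.386
grasp_force: 61.0
```

Emit:
arm_command(
  motion=[
    [[0,0,0,0,0,1,0.2],[0,0,0,0,0,2,0.2],[0,0,0,0,0,3,0.2],[0,0,0,0,0,3,0.2]],
  ],
)

```text
time_s: 14.05
position: [583.1, 229.8, 203.0]
ee_rot: [[0.957, 0.292, 0.0], [0.292, -0.957, 0.0], [0.0, -0.0, -1.0]]
contact_force: [0.0, -0.2, -2.1]
width: 0.386
grasp_force: 61.0
```

Emit:
arm_command(
  motion=[
    [[0,0,0,0,0,1,0.2],[0,0,0,0,0,2,0.2],[0,0,0,0,0,2,0.2],[0,0,0,0,0,2,0.2]],
  ],
)

```text
time_s: 14.45
position: [583.1, 229.8, 201.0]
ee_rot: [[0.957, 0.292, 0.0], [0.292, -0.957, 0.0], [0.0, -0.0, -1.0]]
contact_force: [0.2, -0.5, -0.4]
width: 0.385
grasp_force: 61.1
```

Emit:
arm_command(
  motion=[
    [[0,0,0,0,0,1,0.2],[0,0,0,0,0,2,0.2],[0,0,0,0,0,2,0.2],[0,0,0,0,0,2,0.2]],
  ],
)

```text
time_s: 14.85
position: [583.1, 229.8, 198.9]
ee_rot: [[0.957, 0.291, 0.0], [0.291, -0.957, 0.0], [0.0, -0.0, -1.0]]
contact_force: [0.2, -1.6, 0.5]
width: 0.388
grasp_force: 61.2
```

Emit:
arm_command(
  motion=[
    [[0,0,0,0,0,1,0.2],[0,0,0,0,0,2,0.2],[0,0,0,0,0,3,0.2],[0,0,0,0,0,3,0.2],[0,0,0,0,0,3,0.2]],
  ],
)

```text
time_s: 15.35
position: [583.1, 229.8, 196.0]
ee_rot: [[0.957, 0.291, 0.0], [0.291, -0.957, 0.0], [0.0, 0.0, -1.0]]
contact_force: [0.5, -0.1, 2.6]
width: 0.387
grasp_force: 61.3
```

Emit:
arm_command(
  motion=[
    [[0,0,0,0,0,0,0.2],[0,0,0,0,0,0,0.2],[0,0,0,0,0,0,0.2],[0,0,0,0,0,0,0.2]],
  ],
)

```text
time_s: 15.75
position: [583.0, 229.7, 195.9]
ee_rot: [[0.957, 0.291, 0.0], [0.291, -0.957, 0.0], [0.0, 0.0, -1.0]]
contact_force: [-0.1, -0.1, 3.1]
width: 0.387
grasp_force: 61.3
```

Run:
```python
from h import *
s=snap('wrist'); plan([583,229.8,195.5],17)
cv2.imwrite('pics/w8.png',cv2.resize(s['pixels'],(800,600),interpolation=cv2.INTER_CUBIC))
```

```text
t 15.8 pos [582.989 229.755 195.845] turn [ 0.    -0.    -0.001] shift [ 0.023 -0.04   0.345] F [-0.253  0.722  2.801] w 0.387 g 61.3
```

View pics/w8.png

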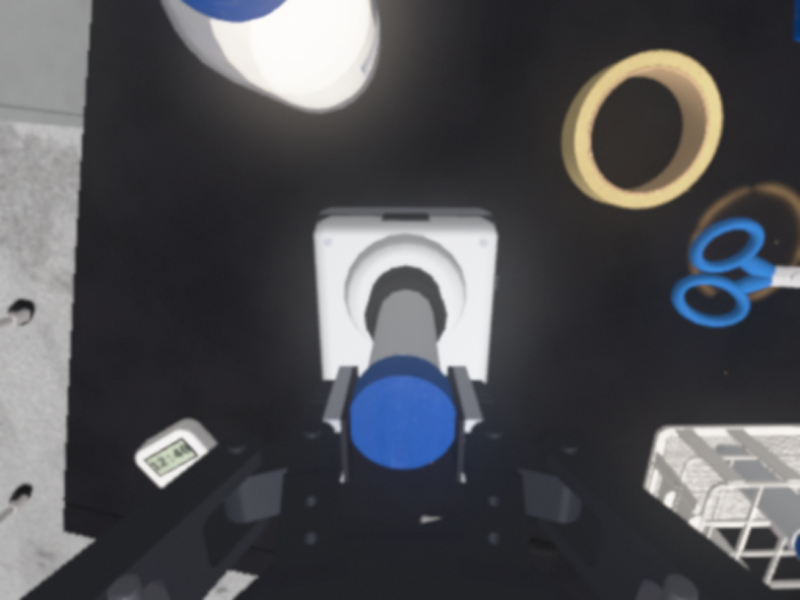

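The tube sits upright and centred in the cup, with its body at (405,310) inside the rim. The net push is about 6 N, which puts the cup roughly 7 mm down.

```bash
python3 -c "
from plant import robot
print(robot.job_done())"
```

```text
the job is handed in; nothing more can be done
None
```

I set the dial to 6, felt that tube 1 is the heavier and put tube 2 back in its own place; I handed the job in at about 16 s with tube 1 held upright in the mixer cup, pressed down roughly 7 mm by my estimate from the force.

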